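# Clamp a tin in the one-handed tin holder

## Robot

A 6-joint arm with a two-finger parallel gripper is mounted at the origin on the work surface; the furniture and walls round the work are solid. World frame = base frame: x ahead of the robot, y to its left, z up, the work surface at z = 0. Lengths are in m, angles in rad, forces in N, time in s.
With the tool pointing down it reaches from about 0.3 to 0.775 m from the base axis. Payload 14.6 kg.
Tool frame: the origin (TCP) lies midway between the tips of the shut fingers; the grasp point (between the pads) lies 19 mm behind it (ctrl.pinch_z is the distance from the TCP to the grasp point, in m); z points along the fingers, y is the line along which they close (so a half turn about z gives the same grasp; the last joint's range is limited). The gripper opens to 94 mm and grips with 3 to 60 N. Pads are 16 mm wide; open, the fingers measure 119 mm over their backs; the gripper's body (75 mm by 177 mm) begins 78 mm behind the grasp point.
Start: joints at [1.246, 0.3, 1.521, -0, 1.321, -0.067], TCP at [0.14, 0.532, 0.205] pointing down, gripper open.
Joint ranges: [-3.03, 3.03], [-0.79, 2.21], [0.23, 2.52], [-1.04, 4.18], [0, 3.07], [-2.55, 2.55]. Speed limits (rad/s): [2.22, 2.22, 2.57, 3.14, 3.14, 3.14].

## Interface

Orientations are given as [roll, pitch, yaw] about the fixed x, y, z axes, in that order (R = Rz(yaw) Ry(pitch) Rx(roll)).
In Python, from station import ctrl gives the robot as it stands.
- The arm moves only by the tool jog_arm, never from a script. Its argument "motion" is a list of rows, each a list of 7 numbers: the shift along the tool's x, y, z in m, then the turn, a rotation vector about the tool's x, y, z in rad, then the opening, from -1 (shut) to 1 (fully open). In form: [[tx, ty, tz, rx, ry, rz, gripper], ...]. A call has 1 to 5 rows; each row shifts and turns the commanded pose from where the row before left it, along the tool's axes as they then stand; what a row does not reach is not made up. A row lasts 1/10 s, in which the tool goes at most 50 mm and 8.59 degrees, less where a joint would pass 70% of its speed; a pose out of reach is approached as far as the arm can. A call is refused whole if a number of a shift passes 0.05 or a number of a turn 0.15, either way. A call with a gripper value outside its range is refused whole. The fingers move at their own pace and stop on an object; "squeeze" is the grip in N (left out, the last holds). Time passes only in rows, so rows that do not move let the fingers close. It gives the time, the measured TCP pose, the force, the opening and the grip force at its end, in the units of the state.
- ctrl.get_obs(): the state, without advancing time (a new reading comes with each control period).
- ctrl.camera(name): name is "side" or "top" or "wrist"; returns the picture (400x640x3 uint8, red, green, blue); there is no depth.
- ctrl.camera_model(name): a dict with "intrinsics" (3x3 intrinsics, pixels), "k1" (the pictures are not rectified: a ray, as slopes to the right and down, at radius r is drawn at 1 + k1 r^2 times it, then the intrinsics apply), "rvec" (rotation vector, rad) and "tvec" (3), from world to camera coordinates, as OpenCV has them. Camera axes: x right, y down, z forward; pixel columns grow to the right and rows downward; lengths in m; the calibration is good to about 2 mm. A picture is of the moment at which its call begins: read the wrist's pose just before it. camera_model takes no time and is no camera call; for the wrist camera it gives the pose at the moment of the call.
- ctrl.hand_in(): hands the job in; it is judged then, once.
The state is a dict: "time_s": time; "qpos": joint angles; "joint_vel": joint speeds; "tau": joint torques, N m; "ee_pos": TCP position; "eef_rot": TCP orientation; "force": force on the tool from outside, world axes, zero at the start; "moment": the same for the moment, N m; "grip_width": finger opening in m; "grip_force": force on a finger pad.
Only numpy, scipy, OpenCV 4.12 (cv2) and the standard library are available. Lean on these libraries where they do the work, as an engineer would, in place of code of your own. Each camera call takes 0.05 s, during which the arm holds its last target. There are 200 camera calls.

## Task

Make the short tin with the pale green label ready for opening: push it along the worktop until it sits fully home against both walls of the V in the white tin holder, then flip the holder's red-gripped clamp lever over past its centre so that it snaps shut and its pad presses on the tin's lid. Push the tin only with the fingers and keep it standing flat on the worktop, never lifted; leave the clamp open until the tin is home, and leave everything else where it stands.

Things in the scene. Friction and masses are not known exactly. Their poses are not given: they have to be found in the camera images.
- tin: Loose short tin with a pale label with green peas on it and flat metal lid, 76 mm in diameter, 58 mm high, 0.17 to 0.35 kg. Origin at the centre of its underside, z up; its yaw does not matter. It starts upright on the worktop 105 to 140 mm in front of the holder's seat, up to 20 mm to either side.
- tin_holder: White V holder fixed to the worktop. Origin on the worktop at the seat, where the tin's origin is when home; x points into the V (push direction), z up, y across. Its walls, 42 mm high, stand 45 degrees to either side of x, from the corner at x = 54 mm to ends at x = -11, y = +/-66 mm; open below, the tin slides on the worktop. Foot plate 16 mm high to x = 95, y = +/-57 mm.
- clamp_lever (a joint): Clamp lever angle (rad), sprung over centre. 0 = open (start): handle leans 35 deg from upright to the holder's +x, away from the tin, clamp arm up. Grows as the handle's top moves to -x, over the tin. At 0.61 the handle is upright; beyond it snaps shut by itself: about 1.22 with the pad on the tin's lid, 1.34 with no tin under it. Takes 2 to 3 N at the grip.
- lever_grip (a point): Centre of the red grip, a round bar 18 mm thick, 52 mm long along the holder's y, on a 10 mm stem, 92 mm from the pivot. In the holder's frame: open x = 115, z = 147 mm; upright x = 62, z = 164; shut x = 9, z = 147. Behind the open grip (+x) all is free.
- lever_pivot (a point): Pivot of the lever, axis along the holder's y, at x = 62, z = 72 mm in its frame, between two steel cheeks 84 mm high (x = 49 to 79, y = +/-18 mm). From it the clamp arm, 50 mm long with a rubber pad at its end, stands up steeply when open; shut, it lies toward -x over the seat with the pad 58 mm above the worktop.
- tall_tin: Bystander: loose tall tin with a red and blue label, 57 mm in diameter, 72 mm high; origin at the centre of its underside.
- spice_jar: Bystander: loose glass spice jar with a dark cap, 41 mm in diameter, 105 mm high; origin at the centre of its underside.
- yoghurt: Bystander: loose yoghurt pot, 72 mm in diameter, 72 mm high; origin at the centre of its underside.
- mug: Bystander: loose green and cream mug, 86 x 121 mm with its handle, 99 mm high; origin under its middle.
- garlic: Bystander: loose garlic bulb, 56 mm; origin at the centre of its underside.
Not all that is in view belongs to the job. Leave any black, brown or orange look-alike of the tin alone.

How it is judged:
On the way, in this order (a step that is already met when the one before it is completed fails the run):
1. the tin stands home in the V, with the clamp still open (x of tin in the frame of tin_holder between -0.008 and 0.008 m and y of tin in the frame of tin_holder between -0.008 and 0.008 m and height (world z) of tin below 0.006 m and angle between tin's own z axis and vertical below 0.12 rad and value of joint clamp_lever below 0.3 rad), for 0.2 s.
2. the lever has snapped over and its pad is on the tin (x of tin in the frame of tin_holder between -0.008 and 0.008 m and y of tin in the frame of tin_holder between -0.008 and 0.008 m and height (world z) of tin below 0.006 m and angle between tin's own z axis and vertical below 0.12 rad and value of joint clamp_lever between 1.13 and 1.28 rad), for 0.2 s.
At the end, for the whole second after the job is handed in: The tin stands upright on the worktop within 8 mm of its seat along and across the holder, at rest, and the lever is shut with its pad on the lid (joint between 1.13 and 1.28 rad); the bystanders are within 30 mm of where they stood; the robot is clear (all of step 2 and linear speed of tin below 0.02 m/s and distance of each of tall_tin, spice_jar, yoghurt, mug, garlic from where it was at the start of the episode below 0.03 m); the robot touches nothing.
It fails at once if the tin is lifted or tipped (height (world z) of tin above 0.015 m or angle between tin's own z axis and vertical above 0.35 rad).
It fails at once if the clamp is shut before the tin is home (value of joint clamp_lever above 0.7 rad and x of tin in the frame of tin_holder below -0.015 m).
It fails at once if a bystander is moved (distance of any of tall_tin, spice_jar, yoghurt, mug, garlic from where it was at the start of the episode above 0.03 m).
It also fails if it takes over 51 s, if anything falls off the work surface, if the arm or the gripper's body presses on something with over 40 N, if the wrist force passes 120 N, or if a joint passes its speed limit or range.

## Working session

There is one attempt and no reset: what is moved stays moved. The work goes in short steps, Python scripts to look and compute and a tool call to move; the robot and the scene stay as the last step left them, time stands still between calls to the robot, and variables do not carry over. Pictures are saved under pics/ and viewed, at most 10 in all, crops included, and the job is handed in when it is done.

Besides the shell and the picture viewer there is one more tool, called after "Call:" by a JSON object that holds its "name" and its "arguments". jog_arm: Moves the arm, as the interface text tells. Its arguments: {"type":"object","properties":{"motion":{"type":"array"},"squeeze":{"type":"number"}},"required":["motion"]}

```bash
mkdir -p pics; ls; cat > h.py <<'E'
import numpy as np, cv2
from station import ctrl
def save(n,f):
    im=ctrl.camera(n); cv2.imwrite(f,im[:,:,::-1]); return im
def ray(n,px):
    m=ctrl.camera_model(n);K=np.array(m["intrinsics"]);k=m["k1"]
    d=np.linalg.solve(K,[px[0],px[1],1.])[:2];s=d.copy()
    for _ in range(20): s=d/(1+k*(s@s))
    R=cv2.Rodrigues(np.array(m["rvec"],float))[0];t=np.array(m["tvec"],float).ravel()
    return -R.T@t, R.T@np.array([s[0],s[1],1])
def onz(n,px,z):
    o,d=ray(n,px);return o+d*(z-o[2])/d[2]
def proj(n,P):
    m=ctrl.camera_model(n);K=np.array(m["intrinsics"])
    R=cv2.Rodrigues(np.array(m["rvec"],float))[0];c=R@np.array(P,float)+np.array(m["tvec"],float).ravel()
    s=c[:2]/c[2];s=s*(1+m["k1"]*(s@s));return (K@[s[0],s[1],1])[:2]
E
python3 - <<'E'
from h import *
a=save("top","pics/top.png");b=save("side","pics/side.png")
cv2.imwrite("pics/both.png",cv2.resize(np.vstack([a,b])[:,:,::-1],None,fx=.75,fy=.75))
o=ctrl.get_obs();print(o["time_s"],o["ee_pos"],o["eef_rot"])
E
```

```text
pics
0.1 [0.14015671 0.53161288 0.20496705] [-3.14059663e+00 -7.23296093e-05  2.88379674e+00]
```

View pics/top.png

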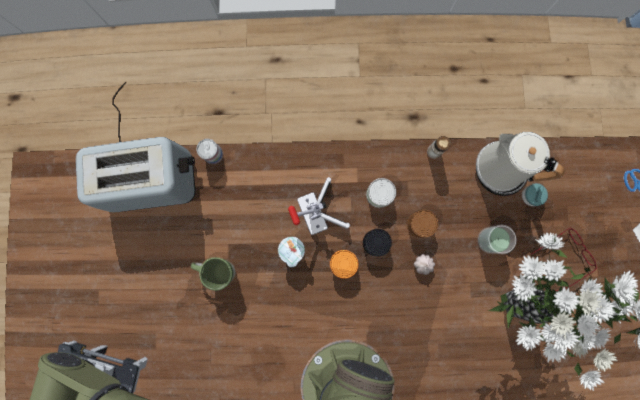

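View pics/side.png

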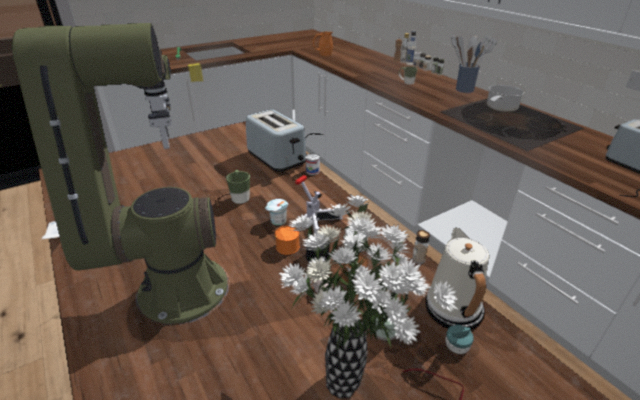

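```bash
python3 - <<'E'
from h import *
im=cv2.imread("pics/top.png")
cv2.imwrite("pics/crop.png",cv2.resize(im[160:290,260:450],None,fx=4.2,fy=4.2,interpolation=cv2.INTER_CUBIC))
hsv=cv2.cvtColor(im,cv2.COLOR_BGR2HSV)
sub=np.zeros(im.shape[:2],np.uint8);sub[150:300,180:460]=255
def blobs(name,lo,hi,z):
    m=cv2.inRange(hsv,lo,hi)&sub
    n,l,s,c=cv2.connectedComponentsWithStats(m)
    for i in range(1,n):
        if s[i,4]>40: print(name,s[i],c[i].round(1),onz("top",c[i],z).round(4))
blobs("white",(0,0,120),(179,70,255),.058)
blobs("red",(0,190,120),(4,255,255),.147);blobs("red2",(174,170,90),(179,255,255),.147)
blobs("orange",(8,200,180),(20,255,255),.058)
o,_=ray("top",(0,0));print(o,ctrl.camera_model("top"))
E
```

```text
white [196 150  21   9 147] [205.7 153.3] [0.6538 0.3783 0.058 ]
white [297 177  53  58 976] [316.  210.7] [0.4862 0.0735 0.058 ]
white [366 178  30  28 660] [381.  191.6] [ 0.5344 -0.1052  0.058 ]
white [278 236  27  31 577] [290.7 250.5] [0.3799 0.144  0.058 ]
white [414 254  21  18 260] [423.9 262.8] [ 0.3383 -0.214   0.058 ]
white [192 263  12  12  65] [197.4 266.5] [0.3414 0.3982 0.058 ]
[0.37965695 0.05114552 1.19839386] {'intrinsics': array([[421.1558478 ,   0.        , 321.40432366],
       [  0.        , 421.1558478 , 199.66486588],
       [  0.        ,   0.        ,   1.        ]]), 'k1': -0.09065302188915689, 'rvec': array([ 2.13191594, -2.1809583 ,  0.12023456]), 'tvec': array([0.07016966, 0.5177293 , 1.14452422])}
```

View pics/crop.png

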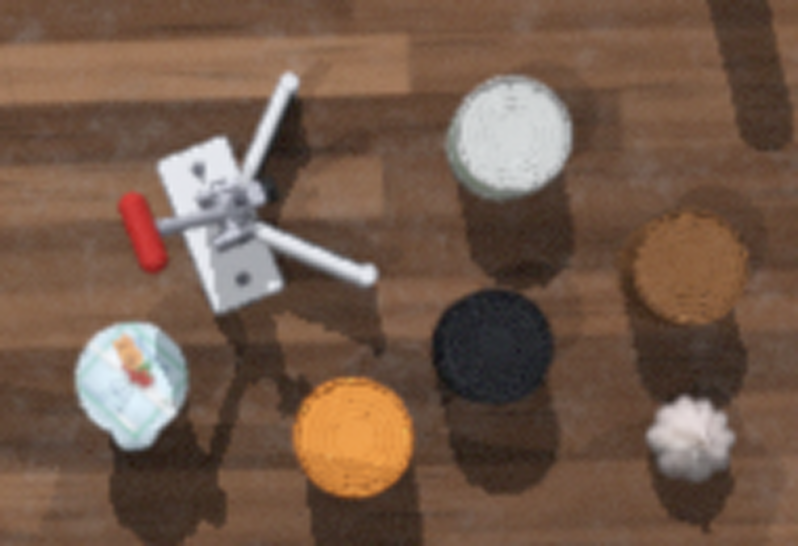

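```bash
cat >> h.py <<'E'
def c2p(u,v): return ((u+.5)/4.2-.5+260,(v+.5)/4.2-.5+160)
E
python3 - <<'E'
from h import *
# image points, holder-frame x,y,z ; y = z x x : holder +x is world +y-ish, so +y is world -x (image down)
L=[((290,78),(-.009,-.064,.042)),((372,275),(-.009,.064,.042)),((157,160),(.095,-.057,.016)),((218,313),(.095,.057,.016)),((142,232),(.115,0,.147))]
W=np.array([onz("top",c2p(*p),q[2])[:2] for p,q in L]);H=np.array([q[:2] for _,q in L])
print(np.linalg.norm(W[0]-W[1]),np.linalg.norm(W[2]-W[3]))
# signs: try both y
for s in (1,-1):
    A=H*[1,s];a=A-A.mean(0);b=W-W.mean(0)
    th=np.arctan2((a[:,0]*b[:,1]-a[:,1]*b[:,0]).sum(),(a*b).sum())
    R=np.array([[np.cos(th),-np.sin(th)],[np.sin(th),np.cos(th)]]);t=W.mean(0)-R@A.mean(0)
    print(s,"yaw",th,"seat",t,"res mm",((A@R.T+t-W)*1e3).round(1).tolist())
    for n,p,z in (("tin",(513,136),.058),("yog",(132,383),.072),("black",(493,346),.058),("orange",(355,437),.058)):
        w=onz("top",c2p(*p),z)[:2]; print(n,w.round(4),((w-t)@R).round(4))
    
for q in ((450,136),(574,136),(512,75),(512,198)): print(onz("top",c2p(*q),.058)[:2])
E
```

```text
0.14103917999541998 0.1109375819153652
1 yaw 1.929000081651643 seat [0.50904363 0.01973713] res mm [[-5.4, -3.0], [6.4, 2.5], [1.0, 1.3], [-2.0, 0.4], [0.1, -1.2]]
tin [ 0.5332 -0.1073] [-0.1274  0.0219]
yog [0.3791 0.1419] [0.16   0.0788]
black [ 0.3975 -0.0892] [-0.0629  0.1427]
orange [0.3416 0.001 ] [0.0412 0.1633]
-1 yaw -0.8649397396621264 seat [0.45168504 0.11717847] res mm [[-83.0, 128.8], [-48.7, 96.2], [28.5, -45.6], [45.6, -80.4], [57.7, -99.0]]
tin [ 0.5332 -0.1073] [ 0.2237 -0.0835]
yog [0.3791 0.1419] [-0.0659 -0.0392]
black [ 0.3975 -0.0892] [ 0.1219 -0.1751]
orange [0.3416 0.001 ] [ 0.017  -0.1591]
[ 0.53418509 -0.06620742]
[ 0.53232693 -0.1471363 ]
[ 0.57349548 -0.10824151]
[ 0.49270618 -0.10503985]
```

```bash
cat > plan.py <<'E'
from h import *
from scipy.spatial.transform import Rotation as Ro
L=[((290,78),(-.008,-.069,.042)),((372,275),(-.008,.069,.042)),((157,160),(.095,-.057,.016)),((218,313),(.095,.057,.016)),((142,232),(.115,0,.147))]
W=np.array([onz("top",c2p(*p),q[2])[:2] for p,q in L]);A=np.array([q[:2] for _,q in L])
a=A-A.mean(0);b=W-W.mean(0)
th=np.arctan2((a[:,0]*b[:,1]-a[:,1]*b[:,0]).sum(),(a*b).sum())
R=np.array([[np.cos(th),-np.sin(th)],[np.sin(th),np.cos(th)]]);t=W.mean(0)-R@A.mean(0)
toH=lambda w:(np.array(w)[:2]-t)@R
toW=lambda h:R@np.array(h)+t
def state():
    o=ctrl.get_obs();T=Ro.from_euler("xyz",o["eef_rot"])
    print("t",o["time_s"],"holder xy",toH(o["ee_pos"]).round(4),"z",o["ee_pos"][2].round(4),"yaw err",(th-o["eef_rot"][2]).round(4),"F",np.round(o["force"],1),"w",o["grip_width"])
    return o,T
E
python3 - <<'E'
from plan import *
print(th,t,((A@R.T+t-W)*1e3).round(1).tolist())
for n,p,z in (("tin",(513,136),.058),("brown",(691,268),.058)):
    w=onz("top",c2p(*p),z); print(n,w.round(4),toH(w).round(4))
w=onz("top",(437,150),.1);print("jar",w,toH(w))
o,T=state()
g=toW((-.205,.022));print("goal",g,np.hypot(*g))
print("tool delta",T.inv().apply(np.r_[g,.2]-o["ee_pos"]), "after turn", Ro.from_euler("xyz",[np.pi,0,th]).inv().apply(np.r_[g,.2]-o["ee_pos"]))
E
```

```text
1.9291943266092024 [0.50919438 0.01936646] [[-1.0, -0.7], [1.5, 1.3], [1.1, 0.9], [-1.9, 0.0], [0.2, -1.6]]
tin [ 0.5332 -0.1073  0.058 ] [-0.127   0.0219]
brown [ 0.4444 -0.2196  0.058 ] [-0.201   0.1445]
jar [ 0.63775356 -0.25473555  0.1       ] [-0.30178083 -0.02424253]
t 0.1 holder xy [0.6091 0.1659] z 0.205 yaw err -0.9546 F [ 0.1  0.3 -0.2] w 0.09413437569481785
goal [ 0.56050103 -0.18032488] 0.5887940798743063
tool delta [-0.58796257 -0.5812393   0.00550345] after turn [-0.81414727  0.14390604  0.00496705]
```

Call:
{"name": "jog_arm", "arguments": {"motion": [[0, 0, 0, 0, 0, 0.14, 0], [0, 0, 0, 0, 0, 0.14, 0], [0, 0, 0, 0, 0, 0.14, 0], [0, 0, 0, 0, 0, 0.14, 0], [0, 0, 0, 0, 0, 0.14, 0]]}}

```text
time_s: 0.6
ee_pos: [0.1402, 0.5317, 0.2051]
eef_rot: [-3.141, 0.0, 2.178]
force: [0.4, 0.1, -0.6]
grip_width: 0.0573
grip_force: 0.0
```

Call:
{"name": "jog_arm", "arguments": {"motion": [[0, 0, 0, 0, 0, 0.14, 0], [0, 0, 0, 0, 0, 0.115, 0], [-0.045, 0.008, 0, 0, 0, 0, 0], [-0.045, 0.008, 0, 0, 0, 0, 0], [-0.045, 0.008, 0, 0, 0, 0, 0]]}}

```text
time_s: 1.1
ee_pos: [0.2103, 0.4122, 0.205]
eef_rot: [-3.141, 0.0, 1.93]
force: [-0.2, 0.4, -0.0]
grip_width: 0.0466
grip_force: 0.0
```

Call:
{"name": "jog_arm", "arguments": {"motion": [[-0.045, 0.008, 0, 0, 0, 0, 0], [-0.045, 0.008, 0, 0, 0, 0, 0], [-0.045, 0.008, 0, 0, 0, 0, 0], [-0.045, 0.008, 0, 0, 0, 0, 0], [-0.045, 0.008, 0, 0, 0, 0, 0]]}}

```text
time_s: 1.6
ee_pos: [0.3267, 0.2153, 0.2054]
eef_rot: [3.142, 0.0, 1.929]
force: [0.6, 0.6, -0.1]
grip_width: 0.0471
grip_force: 0.0
```

Call:
{"name": "jog_arm", "arguments": {"motion": [[-0.045, 0.008, 0, 0, 0, 0, 0], [-0.045, 0.008, 0, 0, 0, 0, 0], [-0.045, 0.008, 0, 0, 0, 0, 0], [-0.045, 0.008, 0, 0, 0, 0, 0], [-0.045, 0.008, 0, 0, 0, 0, 0]]}}

```text
time_s: 2.1
ee_pos: [0.4431, 0.0184, 0.2054]
eef_rot: [-3.142, -0.0, 1.929]
force: [1.4, 0.6, -0.2]
grip_width: 0.047
grip_force: 0.0
```

Call:
{"name": "jog_arm", "arguments": {"motion": [[-0.045, 0.008, 0, 0, 0, 0, 0], [-0.045, 0.008, 0, 0, 0, 0, 0], [-0.045, 0.008, 0, 0, 0, 0, 0], [-0.045, 0.008, 0, 0, 0, 0, 0], [-0.045, 0.008, 0, 0, 0, 0, 0]]}}

```text
time_s: 2.6
ee_pos: [0.5594, -0.1782, 0.2051]
eef_rot: [-3.141, -0.0, 1.929]
force: [-0.1, 0.7, 0.9]
grip_width: 0.0465
grip_force: 0.0
```

```bash
python3 - <<'E'
from plan import *
o,T=state()
for z in (.2,.025):
  g=toW((-.205,.022));print("tool delta",T.inv().apply(np.r_[g,z]-o["ee_pos"]))
print(o["eef_rot"])
E
```

```text
t 2.6 holder xy [-0.2026  0.0222] z 0.2051 yaw err 0.0006 F [-0.1  0.7  0.9] w 0.04652962111012285
tool delta [-0.00240121  0.00023754  0.00506042]
tool delta [-0.00247119  0.00030484  0.1800604 ]
[-3.14120809e+00 -3.99877047e-04  1.92860289e+00]
```

Call:
{"name": "jog_arm", "arguments": {"motion": [[-0.002, 0, 0.04, 0, 0, 0, 0], [0, 0, 0.04, 0, 0, 0, 0], [0, 0, 0.04, 0, 0, 0, 0], [0, 0, 0.04, 0, 0, 0, 0], [0, 0, 0.018, 0, 0, 0, 0]]}}

```text
time_s: 3.1
ee_pos: [0.5577, -0.1776, 0.0234]
eef_rot: [-3.138, -0.004, 1.929]
force: [-0.1, -0.0, -1.3]
grip_width: 0.0469
grip_force: 0.0
```

Call:
{"name": "jog_arm", "arguments": {"motion": [[0.008, 0, 0, 0, 0, 0, 0], [0.008, 0, 0, 0, 0, 0, 0], [0.008, 0, 0, 0, 0, 0, 0], [0.006, 0, 0, 0, 0, 0, 0], [0, 0, 0, 0, 0, 0, 0]]}}

```text
time_s: 3.6
ee_pos: [0.5493, -0.1494, 0.0284]
eef_rot: [3.141, 0.001, 1.93]
force: [-0.2, -0.4, 0.2]
grip_width: 0.0471
grip_force: 0.0
```

```bash
python3 - <<'E'
from plan import *
o,T=state()
im=save("top","pics/top2.png")
cv2.imwrite("pics/crop2.png",cv2.resize(im[160:290,260:450,::-1],None,fx=4.2,fy=4.2,interpolation=cv2.INTER_CUBIC))
E
```

```text
t 3.6 holder xy [-0.1721  0.0216] z 0.0284 yaw err -0.0005 F [-0.2 -0.4  0.2] w 0.047053963077014704
```

View pics/crop2.png

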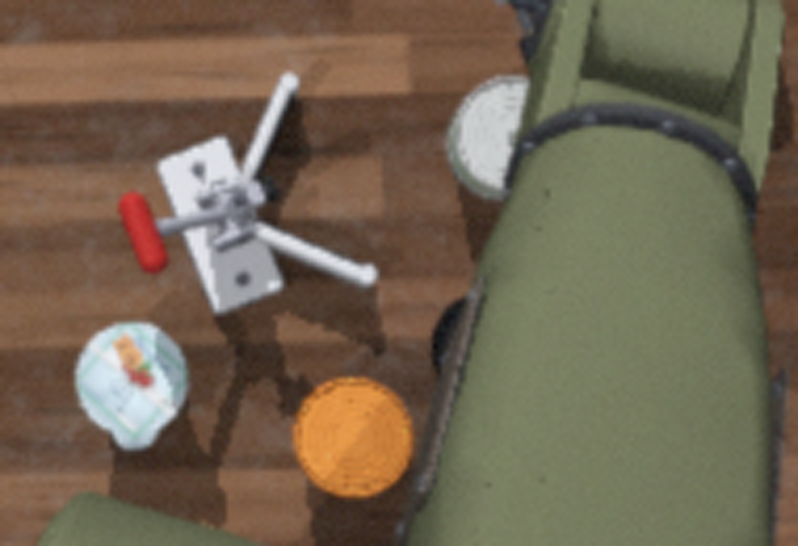

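Call:
{"name": "jog_arm", "arguments": {"motion": [[0.006, 0, 0, 0, 0, 0, 0], [0.008, 0.001, 0, 0, 0, 0, 0], [0.01, 0.002, 0, 0, 0, 0, 0], [0.01, 0.002, 0, 0, 0, 0, 0], [0.01, 0.002, 0, 0, 0, 0, 0]]}}

```text
time_s: 4.15
ee_pos: [0.5401, -0.1056, 0.0275]
eef_rot: [3.141, 0.0, 1.929]
force: [-0.5, -1.6, 2.1]
grip_width: 0.0469
grip_force: 1.1
```

Call:
{"name": "jog_arm", "arguments": {"motion": [[0.01, 0.002, 0, 0, 0, 0, 0], [0.01, 0.002, 0, 0, 0, 0, 0], [0.01, 0.002, 0, 0, 0, 0, 0], [0.01, 0.002, 0, 0, 0, 0, 0], [0.01, 0.002, 0, 0, 0, 0, 0]]}}

```text
time_s: 4.65
ee_pos: [0.5319, -0.0553, 0.0275]
eef_rot: [-3.142, 0.0, 1.929]
force: [-0.6, -2.2, 2.2]
grip_width: 0.0471
grip_force: 1.3
```

Call:
{"name": "jog_arm", "arguments": {"motion": [[0.008, 0.002, 0, 0, 0, 0, 0], [0.008, 0.002, 0, 0, 0, 0, 0], [0.006, 0.002, 0, 0, 0, 0, 0], [0.004, 0, 0, 0, 0, 0, 0], [0, 0, 0, 0, 0, 0, 0]]}}

```text
time_s: 5.15
ee_pos: [0.5284, -0.0292, 0.0273]
eef_rot: [-3.141, -0.0, 1.929]
force: [-0.1, 0.1, -0.5]
grip_width: 0.0472
grip_force: 0.0
```

```bash
python3 - <<'E'
from plan import *
o,T=state()
im=save("top","pics/top3.png")
cv2.imwrite("pics/crop3.png",cv2.resize(im[160:290,260:450,::-1],None,fx=4.2,fy=4.2,interpolation=cv2.INTER_CUBIC))
E
```

```text
t 5.15 holder xy [-0.0522 -0.001 ] z 0.0273 yaw err 0.0001 F [-0.1  0.1 -0.5] w 0.04722847841202275
```

View pics/crop3.png

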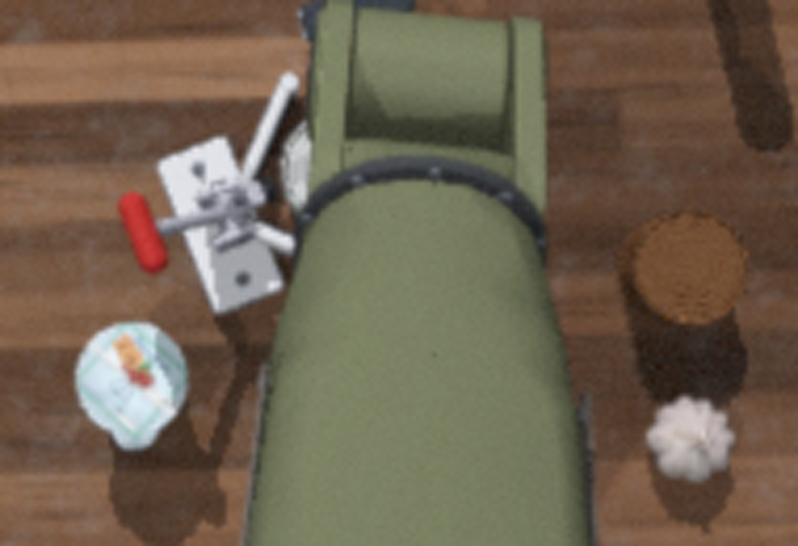

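Call:
{"name": "jog_arm", "arguments": {"motion": [[0.003, 0, 0, 0, 0, 0, 0], [0.003, 0, 0, 0, 0, 0, 0], [0.002, 0, 0, 0, 0, 0, 0], [0.001, 0, 0, 0, 0, 0, 0], [0, 0, 0, 0, 0, 0, 0]]}}

```text
time_s: 5.7
ee_pos: [0.5253, -0.0211, 0.0274]
eef_rot: [-3.141, -0.0, 1.929]
force: [-0.5, -0.5, 0.1]
grip_width: 0.0473
grip_force: 0.0
```

Call:
{"name": "jog_arm", "arguments": {"motion": [[0.001, 0, 0, 0, 0, 0, 0], [0.001, 0, 0, 0, 0, 0, 0], [0.001, 0, 0, 0, 0, 0, 0]]}}

```text
time_s: 6.0
ee_pos: [0.5244, -0.0184, 0.0274]
eef_rot: [-3.142, 0.0, 1.929]
force: [-0.4, 0.3, -0.7]
grip_width: 0.047
grip_force: 0.4
```

Call:
{"name": "jog_arm", "arguments": {"motion": [[0.001, 0, 0, 0, 0, 0, 0], [0.001, 0, 0, 0, 0, 0, 0]]}}

```text
time_s: 6.2
ee_pos: [0.5237, -0.0165, 0.0275]
eef_rot: [3.142, 0.0, 1.929]
force: [-0.3, -0.5, -1.0]
grip_width: 0.0473
grip_force: 0.4
```

Call:
{"name": "jog_arm", "arguments": {"motion": [[0.001, 0, 0, 0, 0, 0, 0], [0.001, 0, 0, 0, 0, 0, 0]]}}

```text
time_s: 6.4
ee_pos: [0.523, -0.0146, 0.0275]
eef_rot: [3.142, 0.0, 1.929]
force: [-0.2, -0.9, -0.7]
grip_width: 0.0466
grip_force: 0.5
```

Call:
{"name": "jog_arm", "arguments": {"motion": [[0.001, 0, 0, 0, 0, 0, 0], [0.001, 0, 0, 0, 0, 0, 0]]}}

```text
time_s: 6.6
ee_pos: [0.5225, -0.0138, 0.0277]
eef_rot: [-3.142, 0.002, 1.929]
force: [0.8, -14.5, 2.0]
grip_width: 0.0472
grip_force: 7.2
```

Call:
{"name": "jog_arm", "arguments": {"motion": [[0.001, 0, 0, 0, 0, 0, 0], [0.001, 0, 0, 0, 0, 0, 0]]}}

```text
time_s: 6.8
ee_pos: [0.5222, -0.0134, 0.028]
eef_rot: [3.141, 0.004, 1.929]
force: [0.4, -26.8, 4.1]
grip_width: 0.0469
grip_force: 13.4
```

Call:
{"name": "jog_arm", "arguments": {"motion": [[-0.004, 0, 0, 0, 0, 0, 0], [-0.002, 0, 0, 0, 0, 0, 0], [0, -0.002, 0, 0, 0, 0, 0], [0.002, 0, 0, 0, 0, 0, 0], [0.002, 0, 0, 0, 0, 0, 0]]}}

```text
time_s: 7.3
ee_pos: [0.5205, -0.0135, 0.0276]
eef_rot: [3.141, 0.001, 1.929]
force: [3.3, -9.1, -0.2]
grip_width: 0.0475
grip_force: 4.1
```

Call:
{"name": "jog_arm", "arguments": {"motion": [[0.001, 0, 0, 0, 0, 0, 0], [0.001, 0, 0, 0, 0, 0, 0]]}}

```text
time_s: 7.5
ee_pos: [0.5207, -0.0129, 0.028]
eef_rot: [3.14, 0.003, 1.929]
force: [5.0, -19.6, 0.2]
grip_width: 0.0472
grip_force: 9.1
```

Call:
{"name": "jog_arm", "arguments": {"motion": [[-0.005, 0, 0, 0, 0, 0, 0], [-0.015, 0, 0, 0, 0, 0, 0], [-0.03, 0, 0, 0, 0, 0, 0], [0, 0, -0.03, 0, 0, 0, -1], [0, 0, -0.04, 0, 0, 0, -1]]}}

```text
time_s: 8.0
ee_pos: [0.5363, -0.0594, 0.0966]
eef_rot: [-3.138, -0.002, 1.928]
force: [0.0, -0.9, -0.2]
grip_width: 0.0344
grip_force: 0.0
```

Call:
{"name": "jog_arm", "arguments": {"motion": [[0, 0, -0.045, 0, 0, 0, -1], [0, 0, -0.045, 0, 0, 0, -1], [0, 0, -0.04, 0, 0, 0, -1], [0.03, 0, 0, 0, 0, 0, -1], [0.045, 0, 0, 0, 0, 0, -1]]}}

```text
time_s: 8.5
ee_pos: [0.5113, 0.011, 0.2283]
eef_rot: [3.14, 0.001, 1.926]
force: [1.0, 0.1, -1.1]
grip_width: 0.0001
grip_force: 0.0
```

Call:
{"name": "jog_arm", "arguments": {"motion": [[0.045, 0, 0, 0, 0, 0, -1], [0.045, 0, 0, 0, 0, 0, -1], [0.045, 0, 0, 0, 0, 0, -1], [0.035, 0, 0, 0, 0, 0, -1], [0, 0, 0, 0, 0, 0, -1]]}}

```text
time_s: 9.0
ee_pos: [0.4503, 0.1736, 0.2276]
eef_rot: [-3.141, -0.001, 1.933]
force: [-0.4, -0.6, -0.2]
grip_width: 0.0004
grip_force: 0.0
```

```bash
python3 - <<'E'
from plan import *
o,T=state()
a=save("top","pics/top4.png")[160:290,260:450];b=save("wrist","pics/w4.png")
c=cv2.resize(a,(560,383));d=cv2.resize(b,(560,350))[:217]
cv2.imwrite("pics/crop4.png",np.vstack([c,cv2.resize(b,(336,210)).copy() if 0 else cv2.copyMakeBorder(cv2.resize(b,(336,210)),0,0,0,224,0)])[:,:,::-1])
E
```

```text
t 9.0 holder xy [0.1651 0.001 ] z 0.2276 yaw err -0.0035 F [-0.4 -0.6 -0.2] w 0.00039650551403715666
```

View pics/crop4.png

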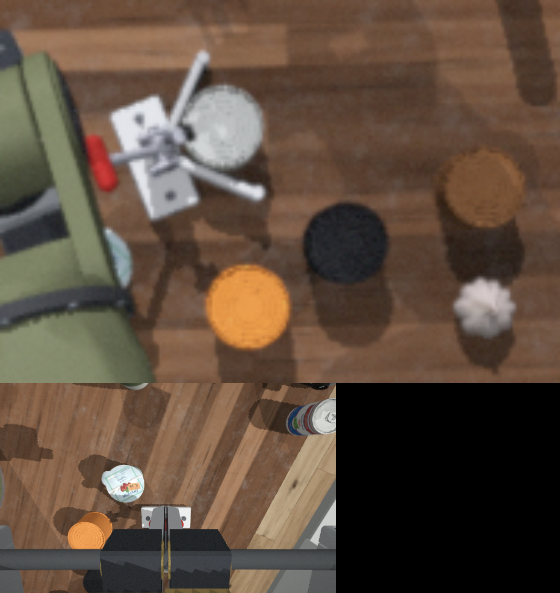

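Call:
{"name": "jog_arm", "arguments": {"motion": [[0, 0, 0.04, 0, 0, 0, -1], [0, 0, 0.04, 0, 0, 0, -1], [0, 0, 0.015, 0, 0, 0, -1], [-0.01, 0, 0, 0, 0, 0, -1], [0, 0, 0, 0, 0, 0, -1]]}}

```text
time_s: 9.6
ee_pos: [0.456, 0.1599, 0.1332]
eef_rot: [3.141, 0.0, 1.927]
force: [-0.1, 0.2, 0.2]
grip_width: 0.0006
grip_force: 0.0
```

```bash
python3 - <<'E'
from plan import *
s=560/190
p=((223.5)/s-.5+260,(127.5)/s-.5+160);print(p,toH(onz("top",p,.058)))
state()
E
```

```text
(335.33035714285717, 202.75892857142858) [0.00194327 0.00203583]
t 9.6 holder xy [0.1503 0.0005] z 0.1332 yaw err 0.0023 F [-0.1  0.2  0.2] w 0.0006479428929142875
```

Call:
{"name": "jog_arm", "arguments": {"motion": [[-0.008, 0, 0, 0, 0, 0, -1], [-0.008, 0, 0, 0, 0, 0, -1], [-0.008, 0, 0, 0, 0, 0, -1], [-0.008, 0, 0, 0, 0, 0, -1]]}}

```text
time_s: 10.0
ee_pos: [0.4667, 0.1313, 0.1334]
eef_rot: [3.14, -0.001, 1.929]
force: [-0.5, 2.5, 2.9]
grip_width: 0.0006
grip_force: 1.8
```

Call:
{"name": "jog_arm", "arguments": {"motion": [[-0.008, 0, 0, 0, 0, 0, -1], [-0.008, 0, 0, 0, 0, 0, -1], [-0.008, 0, 0, 0, 0, 0, -1]]}}

```text
time_s: 10.3
ee_pos: [0.4748, 0.1084, 0.1325]
eef_rot: [-3.142, 0.0, 1.929]
force: [-0.7, 1.2, 0.7]
grip_width: 0.0004
grip_force: 0.5
```

Call:
{"name": "jog_arm", "arguments": {"motion": [[-0.008, 0, 0, 0, 0, 0, -1], [-0.008, 0, 0, 0, 0, 0, -1], [-0.006, 0, 0, 0, 0, 0, -1]]}}

```text
time_s: 10.6
ee_pos: [0.4824, 0.0877, 0.1323]
eef_rot: [-3.141, 0.0, 1.928]
force: [0.1, 0.0, 1.0]
grip_width: 0.0004
grip_force: 0.0
```

Call:
{"name": "jog_arm", "arguments": {"motion": [[0.02, 0, 0, 0, 0, 0, -1], [0.03, 0, 0, 0, 0, 0, -1], [0.03, 0, 0, 0, 0, 0, -1], [0, 0, -0.045, 0, 0, 0, -1], [0, 0, -0.045, 0, 0, 0, -1]]}}

```text
time_s: 11.1
ee_pos: [0.4534, 0.1638, 0.223]
eef_rot: [-3.139, -0.0, 1.93]
force: [0.4, -0.6, 0.8]
grip_width: 0.0006
grip_force: 0.0
```

Call:
{"name": "jog_arm", "arguments": {"motion": [[0.045, 0, 0, 0, 0, 0, -1], [0.045, 0, 0, 0, 0, 0, -1], [0, 0, 0, 0, 0, 0, -1]]}}

```text
time_s: 11.4
ee_pos: [0.4213, 0.2509, 0.2226]
eef_rot: [3.141, -0.001, 1.933]
force: [-0.0, -0.9, 0.3]
grip_width: 0.0006
grip_force: 0.0
```

```bash
python3 - <<'E'
from plan import *
o,T=state()
a=save("top","pics/top5.png");b=save("side","pics/side5.png")
c=cv2.resize(a[130:310,170:470],(600,360));d=cv2.resize(b[140:260,220:420],(400,240))
cv2.imwrite("pics/crop5.png",np.vstack([c,cv2.copyMakeBorder(d,0,0,0,200,0)])[:,:,::-1])
for n,P in (("shut grip",(.009,0,.147)),):
    print(proj("top",np.r_[toW(P[:2]),P[2]]),proj("side",np.r_[toW(P[:2]),P[2]]))
hsv=cv2.cvtColor(a,cv2.COLOR_RGB2HSV);m=cv2.inRange(hsv,(0,190,90),(5,255,255))|cv2.inRange(hsv,(174,190,90),(179,255,255));m[:,:270]=0;m[:,400:]=0;m[:160]=0;m[260:]=0
ys,xs=np.nonzero(m);print(len(xs),xs.mean(),ys.mean(),toH(onz("top",(xs.mean(),ys.mean()),.147)))
E
```

```text
t 11.4 holder xy [0.2476 0.0011] z 0.2226 yaw err -0.0034 F [-0.  -0.9  0.3] w 0.0005950351309552727
[333.27357804 199.1138124 ] [325.47181815 189.98843527]
22 333.1363636363636 202.0909090909091 [0.01214158 0.00685623]
```

View pics/crop5.png

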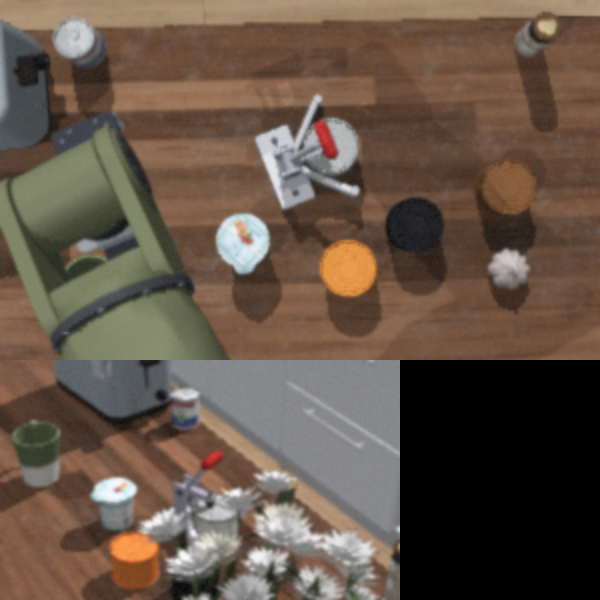

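The top view shows the red grip at about (333, 199.5), which matches its predicted shut position of (333.3, 199.1). The tin's lid is still at about (335, 203), so it is home. The bystanders in view have not moved and the arm is clear.

```bash
python3 -c "
from station import ctrl
print(ctrl.hand_in())"
```

```text
the job is handed in; nothing more can be done
None
```

I pushed the pale green tin home in the V and flipped the clamp lever shut onto its lid, then handed the job in at about 11.5 s; the hand-in gave no verdict, but the last pictures showed the tin about 2 mm off its seat along and across the holder (within the 8 mm limit), the lever at its shut position, and the arm clear.

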